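Take the combination padlock off the welder's tool box

TASK

Take the combination padlock off the tool box's hasp: turn its dial until the pointed end of the grip meets the white rib by the shackle and the latch clicks (the shackle springs out a little), then pull the shackle fully open while the lock still lies in its saddle. Then lift the lock off the hasp and finish while holding it up still in the gripper, shackle open, level with the dial upward, at least 10 cm above the saddle. Leave the hammer, wire brush and magnet alone.

Things in the scene. Friction and masses are not known exactly. Their poses are not given: they have to be found in the camera images.
- toolbox: Fixed grey steel tool box, 226 (x) x 296 (y) mm, lid top 80 mm high. Origin: centre of its underside on the bench; x points from its near long side to its far one, y left, z up. In the middle of the lid stands the hasp bracket, a steel block 92 (x) x 60 (y) mm, 20 mm high (80 mm wide at its front 16 mm, under the staple).
- saddle (a point): Middle of the hasp bracket's top, the saddle on which the lock lies, 100 mm above the bench, under the centre of the seated lock; axes as the tool box. A 7 mm high lip before and a 10 mm one behind the lock hold it (1.5 mm play) while its dial is turned and its shackle pulled.
- staple (a point): Top of the hasp's fixed staple: an upright arch of 6 mm wire, 28 mm wide along the tool box's y, 6 mm along x, 27 mm high over the saddle, 4 mm in front of the lock. It bridges the shackle's left (+y) leg, so the lock cannot be lifted until the shackle is pulled open past it.
- lock_center (a point): Centre of the case of the loose brass padlock, lying on its back in the saddle, dial up (about 0.5 kg). Case 64 (x) x 62 (y) x 28 (z) mm; axes as the tool box when seated: x from the shackle side to the back, z up out of the dial face. The shackle comes out of the front (-x) face. Lift the lock by the dial's bar grip or by the case's two y sides.
- index (a point): White index rib, 7 x 3.5 mm, on the upper face of the lock's case at its front (shackle) edge, on the middle line: the mark for the dial's pointed end.
- dial_grip (a point): On the dial's axis at grasp height, 41 mm above and 6 mm in front (-x) of lock_center. Black disc of radius 21 mm, 5 mm thick, with an upright bar grip 13 mm thick, about 40 mm long, reaching from 5 to 37 mm above the case's upper face (this point: 27 mm). The point's x axis lies along the bar and turns with it; the bar's pointed end, with a white line on top, is its -x end.
- dial (a joint): Dial angle, rad. 0: pointed end at the index rib, bar along the lock's x: the notch, where the latch drops in (good to about 0.08). Positive: dial stands clockwise of that, seen from above; it starts at 0.6 to 1.4, so turn it counter-clockwise. Friction 0.03 to 0.1 N m. Once the latch has clicked in, the dial stops against it about 0.09 either way.
- shackle_bow (a point): Middle of the shackle's bow, a level 8 mm round steel bar along y, straight for 28 mm; shut, it is 84 mm in front (-x) of lock_center at the same height, 34 mm above the lid. The U's legs lie at y = -22 and +22 mm (36 mm free between them); 38 mm are free from the bow back to the staple. Axes as the lock.
- shackle (a joint): How far the shackle is out along the lock's -x, in m. 0 shut, up to 0.002 while locked; springs out to about 0.007 when the dial reaches its notch; must then be pulled to its stop at 0.022, fully open (the left leg is clear of the staple from 0.016). Pulling takes 1 to 3 N; it stays where it is left.
- lock: The whole padlock; origin: centre of the underside of its case, 14 mm below lock_center; same axes.
- hammer: Ball-peen hammer lying on the bench beside the tool box, about 270 mm long; not to be disturbed.
- wire_brush: Wooden wire brush lying bristles up on the bench on the other side, 260 mm long; not to be disturbed.
- magnet: Square steel welding magnet 50 x 50 x 18 mm lying on the far part of the tool box lid; not to be disturbed.
Things that resemble listed ones, but are neither listed nor needed, are in the scene too. There is more than one size of the lock; the job needs the largest.

How it is judged:
By the outcome, as a careful person would: the job done as asked, in the order asked, and still so for the second after the job is handed in, while the arm keeps its last pose, push and grip.
It also fails if it takes over 62 s, if anything falls off the work surface, if the arm or the gripper's body presses on something with over 40 N, if the wrist force passes 120 N, or if a joint passes its speed limit or range.

ROBOT

A 7-joint arm with a two-finger parallel gripper is mounted at the origin on the work surface. World frame = base frame: x ahead of the robot, y to its left, z up, the work surface at z = 0. Lengths are in m, angles in rad, forces in N, time in s.
With the tool pointing down it reaches from about 0.4 to 0.875 m from the base axis. Payload 6.5 kg.
Tool frame: the origin (TCP) lies at the very end of the fingers, on their centre line; the grasp point (between the pads) lies 19 mm behind it (r.hold_point_z is the distance from the TCP to the grasp point, in m); y points along the fingers, x is the direction in which the jaws open and shut, and the axes are right-handed (so a half turn about y gives the same grasp; the last joint's range is limited). The gripper opens to 85 mm and grips with 20 to 120 N. Pads are 22 mm wide; open, the fingers measure 114 mm over their backs; the gripper's body (76 mm by 85 mm) begins 54 mm behind the grasp point. The pads swing forward as they close: fully open they stand 13 mm farther back than shut.
Start: joints at [-0.066, 0.536, -0.004, 1.538, 0.003, 1.067, -0.071], TCP at [0.65, 0, 0.231] pointing down, gripper open.
Joint ranges: [-2.7, 2.7], [-0.37, 2.16], [-1.27, 1.26], [0.24, 2.4], [-1.31, 4.45], [0.19, 1.91], [-2.76, 2.76]. Speed limits (rad/s): [2.39, 2.39, 3.14, 3.14, 3.14, 3.14, 3.14].

INTERFACE

Orientations are given as a unit quaternion [w, x, y, z].
In Python, from workcell import r, viewer gives the robot as it stands. The module is installed in compiled form; this text tells all that it offers.
- The arm moves only by the tool play_rows, never from a script. Its argument "plan" is a list of rows, each an object of numbers: "rx", "ry", "rz": the turn, a rotation vector about the tool's x, y, z in degrees; "tx", "ty", "tz": the shift along the tool's x, y, z in m; "grip": the closure, from -1 (fully open) to 1 (shut). In form: [{"rx": .., "ry": .., "rz": .., "tx": .., "ty": .., "tz": .., "grip": ..}, ...]. A call has 1 to 5 rows; each row shifts and turns the commanded pose from where the row before left it, along the tool's axes as they then stand; what a row does not reach is not made up. A row lasts 1/10 s, in which the tool goes at most 50 mm and 8.59 degrees, less where a joint would pass 70% of its speed; a pose out of reach is approached as far as the arm can. A call is refused whole if a number of a shift passes 0.05 or a number of a turn 8.59, either way. A call with a gripper value outside its range is refused whole. The fingers move at their own pace and stop on an object; "newtons" is the grip in N (left out, the last holds). Time passes only in rows, so rows that do not move let the fingers close. It gives the time, the measured TCP pose, the force and the opening at its end, in the units of the state.
- r.sense(): the state, without advancing time (a new reading comes with each control period).
- viewer.camera(name): name is "scene" or "side" or "wrist"; returns (picture, depth): 480x640x3 uint8, red, green, blue; 480x640 float32, m along the optical axis (not along the pixel's ray), 0 where there is no reading.
- viewer.get_calibration(name): a dict with "vertical_fov" (degrees; the focal length in pixels is half the picture's height over the tangent of half this angle, whatever the lens; pixels are square), "cx", "cy" (the principal point, pixels), "D" ([k1, k2, p1, p2, k3] as OpenCV has them; the pictures are not rectified), "origin" and "attitude" of the camera in the world; the wrist camera has in their place "hand_eye" (4x4, takes a point from camera to tool coordinates, whose origin is the TCP and whose axes are the tool frame's). Camera axes: x right, y down, z forward; pixel columns grow to the right and rows downward; lengths in m; the calibration is good to about 2 mm. A picture is of the moment at which its call begins: read the wrist's pose just before it. get_calibration takes no time and is no camera call.
- r.sign_off(): hands the job in, once; it reports no verdict.
The state is a dict: "clock": time; "q": joint angles; "qd": joint speeds; "joint_torque": joint torques, N m; "position": TCP position; "eef_rot": TCP orientation; "force": force on the tool from outside, world axes, zero at the start; "moment": the same for the moment, N m; "opening": finger opening in m.
Only numpy, scipy, OpenCV 4.12 (cv2) and the standard library are available. Lean on these libraries where they do the work, as an engineer would, in place of code of your own. Each camera call takes 0.05 s, during which the arm holds its last target.

## Working session

There is one attempt and no reset: what is moved stays moved. The work goes in short steps, Python scripts to look and compute and a tool call to move; the robot and the scene stay as the last step left them, time stands still between calls to the robot, and variables do not carry over. Pictures are saved under pics/ and viewed, and the job is handed in when it is done.

Besides the shell and the picture viewer there is one more tool, called after "Request:" by a JSON object that holds its "fn" and its "kwargs", one argument or row to a line. play_rows: Moves the arm, as the interface text tells. Its arguments: {"type":"object","properties":{"plan":{"type":"array","items":{"type":"object","properties":{"rx":{"type":"number"},"ry":{"type":"number"},"rz":{"type":"number"},"tx":{"type":"number"},"ty":{"type":"number"},"tz":{"type":"number"},"grip":{"type":"number"}}}},"newtons":{"type":"number"}},"required":["plan"]}

```bash
mkdir -p pics; cat > h.py <<'E'
import numpy as np, cv2
from workcell import r, viewer
from scipy.spatial.transform import Rotation as R
def Rq(q): return R.from_quat([q[1],q[2],q[3],q[0]])
def pose():
    s=r.sense(); T=np.eye(4); T[:3,:3]=Rq(s['eef_rot']).as_matrix(); T[:3,3]=s['position']; return s,T
def cam(name):
    s,T=pose(); c=viewer.get_calibration(name)
    if 'hand_eye' in c: E=T@np.array(c['hand_eye'])
    else:
        E=np.eye(4); a=np.array(c['attitude'])
        E[:3,:3]=a if a.shape==(3,3) else Rq(a).as_matrix(); E[:3,3]=c['origin']
    f=240/np.tan(np.radians(c['vertical_fov'])/2)
    K=np.array([[f,0,c['cx']],[0,f,c['cy']],[0,0,1]]);D=np.array(c['D'],float)
    p,d=viewer.camera(name); return p,d,K,D,E
def save(n,p): cv2.imwrite('pics/'+n,cv2.cvtColor(p,cv2.COLOR_RGB2BGR))
def ray(uv,K,D,E):
    n=cv2.undistortPoints(np.array(uv,float).reshape(-1,1,2),K,D).reshape(-1,2)
    d=np.c_[n,np.ones(len(n))]; return d@E[:3,:3].T
def plane(uv,z,K,D,E):
    d=ray(uv,K,D,E); o=E[:3,3]; return o+d*((z-o[2])/d[:,2])[:,None]
def cloud(d,K,D,E):
    v,u=np.mgrid[0:480,0:640]; P=ray(np.c_[u.ravel(),v.ravel()],K,D,E)*d.reshape(-1,1)+E[:3,3]
    P=P.reshape(480,640,3); P[d==0]=np.nan; return P
E
python3 - <<'E'
from h import *
import pickle
for n in ['scene','side','wrist']:
    x=cam(n); save(n+'0.png',x[0]); pickle.dump(x,open(n+'0.pkl','wb')); print(n,x[4].round(3).tolist(),x[2][0,0],x[3])
s=r.sense(); print(s['clock'],s['position'],s['eef_rot'],s['opening'],r.hold_point_z)
E
```

```text
scene [[0.189, 0.731, -0.655, 1.319], [0.982, -0.135, 0.132, -0.127], [0.008, -0.668, -0.744, 0.955], [0.0, 0.0, 0.0, 1.0]] 503.9787531747899 [0.0271044 0.        0.        0.        0.       ]
side [[-0.816, -0.434, 0.381, 0.093], [-0.578, 0.62, -0.531, 0.749], [-0.006, -0.653, -0.757, 1.153], [0.0, 0.0, 0.0, 1.0]] 531.6750397221556 [-0.03057393  0.          0.          0.          0.        ]
wrist [[1.0, -0.0, -0.001, 0.65], [-0.001, -0.96, -0.28, 0.071], [-0.001, 0.28, -0.96, 0.373], [0.0, 0.0, 0.0, 1.0]] 400.565745655202 [-0.04891988  0.          0.          0.          0.        ]
0.15 [ 6.49518517e-01 -5.11936574e-06  2.30636136e-01] [-7.07064052e-01  7.07149200e-01 -4.32437655e-04 -4.99115117e-04] 0.08566455315959196 0.0187
```

View pics/scene0.png

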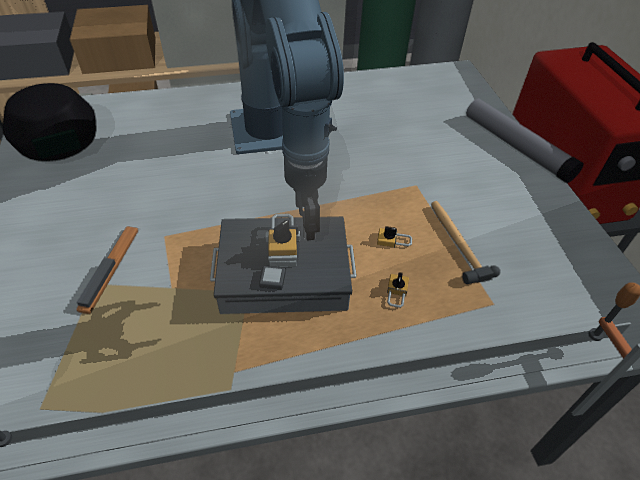

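View pics/side0.png

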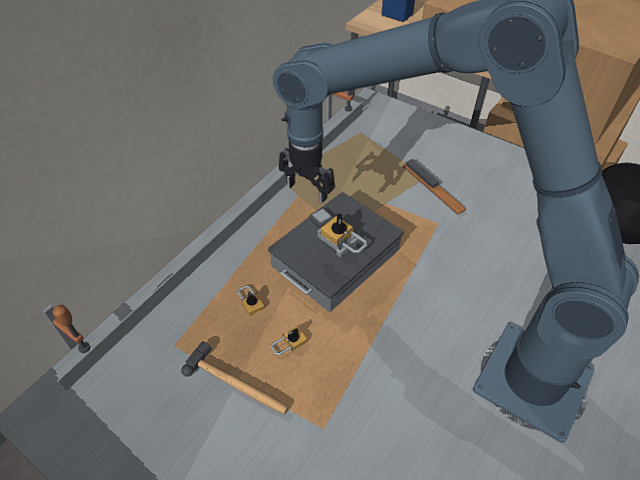

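View pics/wrist0.png

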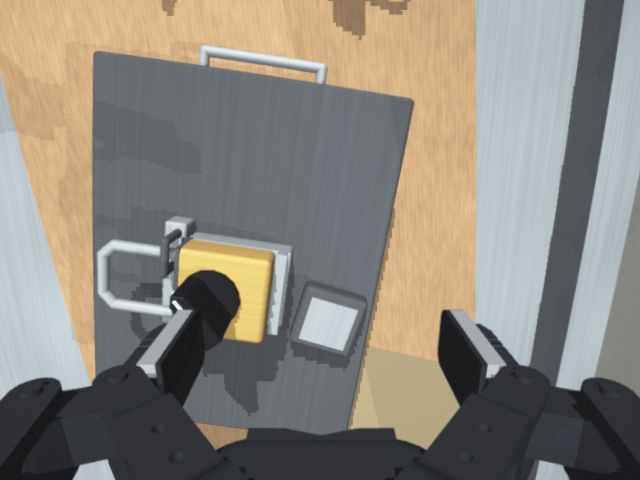

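The scene view shows three brass locks: one on the tool box hasp at (283,240) and two smaller ones on the mat at (388,235) and (397,285). The one on the hasp is the largest and the only one that fits. In the wrist view its case is near (228,290) and its bow near (105,280).

```bash
python3 - <<'E'
from h import *
import pickle
for n in ['wrist','scene','side']:
    p,d,K,D,E=pickle.load(open(n+'0.pkl','rb')); P=cloud(d,K,D,E)
    hsv=cv2.cvtColor(p,cv2.COLOR_RGB2HSV)
    br=cv2.inRange(hsv,(18,130,120),(32,255,255))>0
    m=br&(abs(P[...,2]-.128)<.008)
    # lid
    lid=(abs(P[...,2]-.08)<.006)&(hsv[...,1]<80)
    for nm,mm in [('brass',m),('lid',lid)]:
        q=mm.astype(np.uint8); k,l,st,c=cv2.connectedComponentsWithStats(q); i=1+np.argmax(st[1:,4]); mm=l==i
        X=P[mm]; rr=cv2.minAreaRect((X[:,:2]*1000).astype(np.float32)); print(n,nm,mm.sum(),np.median(X[:,2]).round(4),rr, cv2.boxPoints(rr).round(0).tolist())
    if n=='wrist':
        bar=(P[...,2]>.150)&(P[...,2]<.175)&(p.max(2)<70); bar[:,:160]=0; bar[310:]&=False
        X=P[bar]; print('bar',len(X), X.mean(0), np.percentile(X[:,2],[5,50,95]))
        c=p[200:370,80:320]; save('crop0.png',cv2.resize(c,None,fx=3.3,fy=3.3,interpolation=cv2.INTER_CUBIC))
    else:
        b=[cv2.boundingRect(m.astype(np.uint8))][0]; u,v=b[0],b[1]
        c=p[v-40:v+70,u-60:u+80]; save(n+'crop0.png',cv2.resize(c,None,fx=5,fy=5,interpolation=cv2.INTER_CUBIC))
E
```

```text
wrist brass 224 0.1228 ((587.885986328125, -8.039052963256836), (3.3195557594299316, 57.1967658996582), 79.23482513427734) [[559.0, -4.0], [616.0, -15.0], [616.0, -12.0], [560.0, -1.0]]
wrist lid 73262 0.0802 ((581.215576171875, -38.1690673828125), (295.9586486816406, 226.1576690673828), 81.36293029785156) [[447.0, -167.0], [671.0, -201.0], [715.0, 91.0], [492.0, 125.0]]
bar 594 [ 0.57219678 -0.02484006  0.15906945] [0.15083953 0.15950338 0.16571188]
scene brass 265 0.1277 ((583.5592651367188, -37.75767135620117), (58.72658920288086, 63.93007278442383), 82.43946075439453) [[548.0, -63.0], [611.0, -71.0], [619.0, -13.0], [556.0, -4.0]]
scene lid 7823 0.0799 ((580.7897338867188, -37.93360900878906), (295.8421630859375, 230.5318145751953), 81.46209716796875) [[445.0, -167.0], [673.0, -201.0], [717.0, 91.0], [489.0, 125.0]]
side brass 183 0.1273 ((583.2659301757812, -36.366416931152344), (60.49342727661133, 58.55889892578125), 80.02877807617188) [[549.0, -61.0], [607.0, -71.0], [617.0, -12.0], [560.0, -2.0]]
side lid 5789 0.0798 ((580.63134765625, -37.566864013671875), (298.83355712890625, 229.65731811523438), 81.30487060546875) [[445.0, -168.0], [672.0, -203.0], [717.0, 93.0], [490.0, 127.0]]
```

View pics/crop0.png

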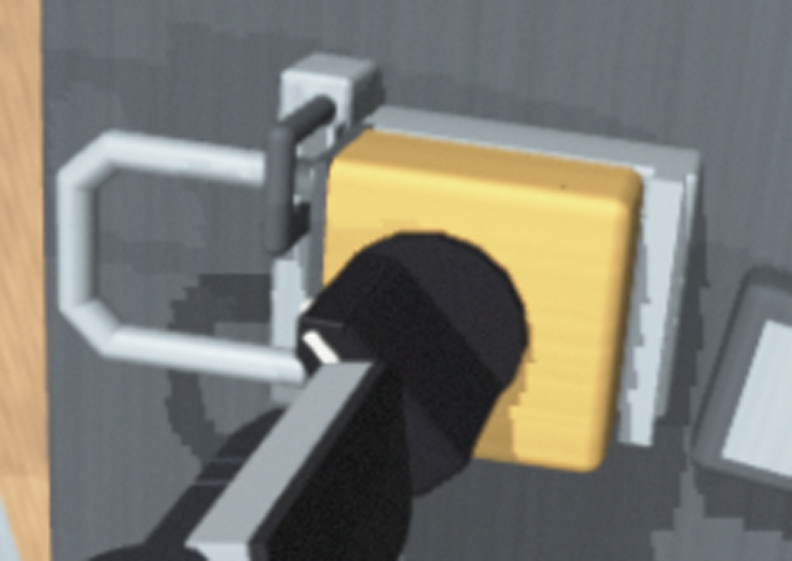

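View pics/sidecrop0.png

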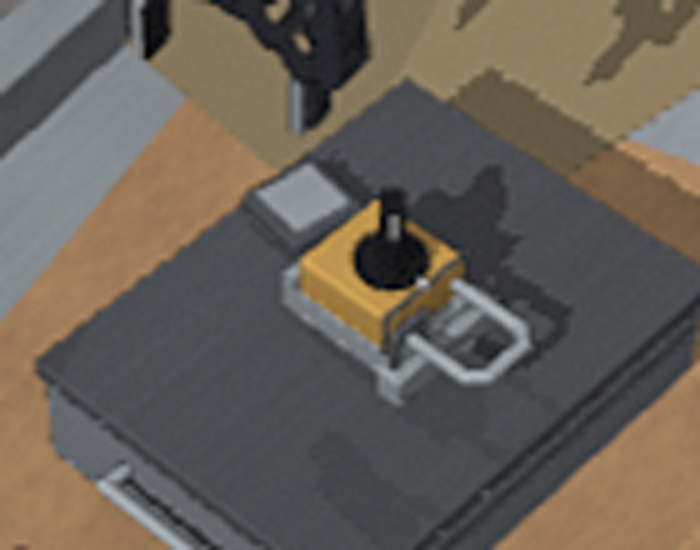

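The enlarged crop confirms this is the lock on the hasp. The pointed end's white line is at about crop (320,348), and the dial stands clockwise of the rib by roughly 35 to 40°. I'll move over the dial and turn along the bar.

Request:
{"fn": "play_rows", "kwargs": {
  "plan": [
    {"tx": -0.037, "tz": -0.0185},
    {"tx": -0.037, "tz": -0.0185},
    {"ry": -8},
    {"ry": -8},
    {"ry": -8}
  ]
}}

```text
invalid input at $.plan[0]: expected keys rx, ry, rz, tx, ty, tz, grip
```

Request:
{"fn": "play_rows", "kwargs": {
  "plan": [
    {"ry": -8},
    {"ry": -8},
    {}
  ]
}}

```text
invalid input at $.plan[0]: expected keys rx, ry, rz, tx, ty, tz, grip
```

```bash
python3 - <<'E'
from h import *
import pickle
x=cam('wrist'); save('wrist1.png',x[0]); pickle.dump(x,open('wrist1.pkl','wb'))
s,T=pose(); print(s['clock'],T.round(4))
E
```

```text
0.2 [[ 1.000e+00 -1.000e-03 -1.000e-04  6.496e-01]
 [ 1.000e-04 -1.000e-04  1.000e+00  0.000e+00]
 [-1.000e-03 -1.000e+00 -1.000e-04  2.308e-01]
 [ 0.000e+00  0.000e+00  0.000e+00  1.000e+00]]
```

View pics/wrist1.png

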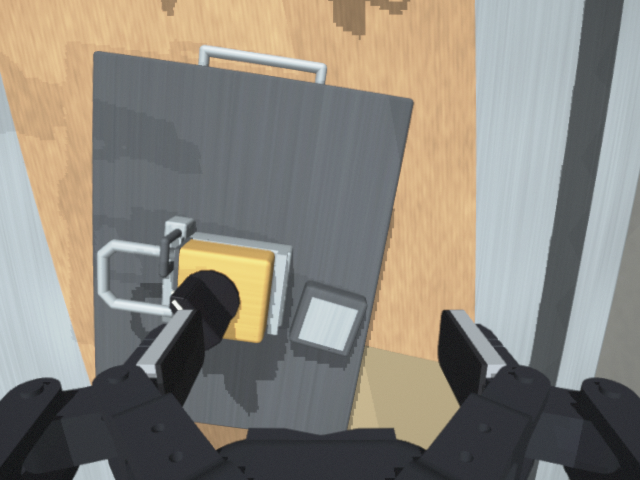

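All the keys are required.

Request:
{"fn": "play_rows", "kwargs": {
  "plan": [
    {"rx": 0, "ry": 0, "rz": 0, "tx": -0.037, "ty": 0, "tz": -0.0185, "grip": -1},
    {"rx": 0, "ry": 0, "rz": 0, "tx": -0.037, "ty": 0, "tz": -0.0185, "grip": -1},
    {"rx": 0, "ry": -8, "rz": 0, "tx": 0, "ty": 0, "tz": 0, "grip": -1},
    {"rx": 0, "ry": -8, "rz": 0, "tx": 0, "ty": 0, "tz": 0, "grip": -1},
    {"rx": 0, "ry": -8, "rz": 0, "tx": 0, "ty": 0, "tz": 0, "grip": -1}
  ]
}}

```text
clock: 0.7
position: [0.5756, -0.0372, 0.2313]
eef_rot: [-0.691, 0.691, 0.149, -0.149]
force: [-0.1, 0.5, 0.8]
opening: 0.0855
```

Request:
{"fn": "play_rows", "kwargs": {
  "plan": [
    {"rx": 0, "ry": -8, "rz": 0, "tx": 0, "ty": 0, "tz": 0, "grip": -1},
    {"rx": 0, "ry": -8, "rz": 0, "tx": 0, "ty": 0, "tz": 0, "grip": -1},
    {"rx": 0, "ry": 0, "rz": 0, "tx": 0, "ty": 0, "tz": 0, "grip": -1}
  ]
}}

```text
clock: 1.0
position: [0.5758, -0.0371, 0.2311]
eef_rot: [0.664, -0.664, -0.242, 0.242]
force: [0.9, 0.3, 1.3]
opening: 0.0853
```

```bash
python3 - <<'E'
from h import *
import pickle
x=cam('wrist'); save('wrist2.png',x[0]); pickle.dump(x,open('wrist2.pkl','wb'))
s,T=pose(); print(s['clock'],T.round(4))
E
```

```text
1.05 [[ 7.681e-01 -3.000e-04 -6.403e-01  5.759e-01]
 [ 6.403e-01  2.000e-04  7.681e-01 -3.720e-02]
 [-1.000e-04 -1.000e+00  3.000e-04  2.311e-01]
 [ 0.000e+00  0.000e+00  0.000e+00  1.000e+00]]
```

View pics/wrist2.png

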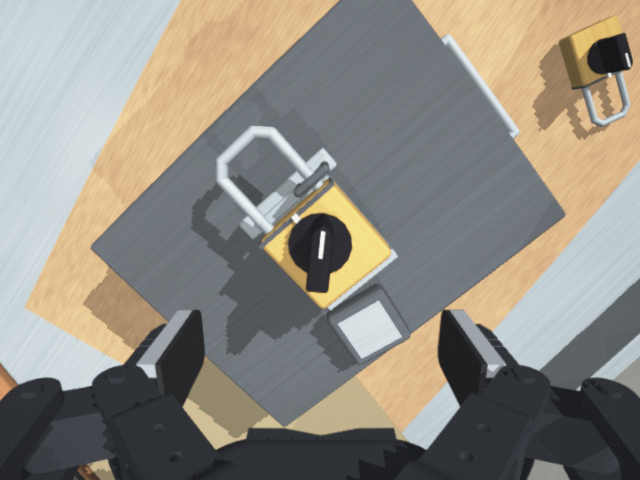

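The dial is at (320,245), its white line runs from (322,230) to (320,258), and the index rib is at about (294,217). Now I'll measure these.

```bash
python3 - <<'E'
from h import *
import pickle
p,d,K,D,E=pickle.load(open('wrist2.pkl','rb'));P=cloud(d,K,D,E)
m=((p.min(2)>170)&(np.abs(p.astype(int).max(2)-p.min(2).astype(int))<40)).astype(np.uint8)
k,l,st,c=cv2.connectedComponentsWithStats(m)
for i in range(1,k):
    if st[i,4]>4 and 250<c[i][0]<360 and 190<c[i][1]<300:
        print(i,st[i],c[i].round(1))
        z=.165 if st[i,3]>15 else .128
        v,u=np.nonzero(l==i); X=plane(np.c_[u,v],z,K,D,E)
        w,V=np.linalg.eigh(np.cov(X[:,:2].T)); print(' z',z,'mean',X.mean(0).round(4),'ang',np.degrees(np.arctan2(V[1,1],V[0,1])).round(1),'depthz',np.nanmedian(P[l==i][:,2]))
# black bar top
b=(p.max(2)<75)&(P[...,2]>.161)&(P[...,2]<.170); b[300:]=0
X=P[b|((l>0)&(P[...,2]>.161)&(P[...,2]<.17))]; X=X[np.linalg.norm(X[:,:2]-[.575,-.037],axis=1)<.03]
w,V=np.linalg.eigh(np.cov(X[:,:2].T)); print('bar',len(X),X.mean(0).round(4),np.degrees(np.arctan2(V[1,1],V[0,1])), cv2.minAreaRect((X[:,:2]*1000).astype(np.float32)))
hsv=cv2.cvtColor(p,cv2.COLOR_RGB2HSV)
# shackle pts
s=(P[...,2]>.105)&(P[...,2]<.123)&(hsv[...,1]<60)&(p.min(2)>110); s[300:]=0
X=P[s]; X=X[np.linalg.norm(X[:,:2]-[.575,-.037],axis=1)<.13]
a=np.radians(-8.6);ex=np.array([np.cos(a),np.sin(a)]);ey=np.array([-ex[1],ex[0]])
Y=(X[:,:2]-[.581,-.038]); lx=Y@ex; ly=Y@ey; print('shackle',len(X),np.percentile(lx,[0.5,2,50]), ly[lx<np.percentile(lx,15)].mean(), np.percentile(ly[lx<-.06],[1,99]))
br=cv2.inRange(hsv,(18,130,120),(32,255,255))>0
mm=br&(abs(P[...,2]-.128)<.003);Y=P[mm][:,:2];Y=Y[np.linalg.norm(Y-[.58,-.037],axis=1)<.06]-[.581,-.038]
print('case',np.percentile(Y@ex,[1,99]),np.percentile(Y@ey,[1,99]))
rr=cv2.minAreaRect((Y*1000).astype(np.float32));print(rr)
E
```

```text
11 [292 214   9   9  50] [295.6 217.8]
 z 0.128 mean [ 0.5531 -0.0346  0.128 ] ang 159.2 depthz 0.131076075713984
13 [319 231   6  28 116] [321.4 244.4]
 z 0.165 mean [ 0.5696 -0.0294  0.165 ] ang 124.9 depthz 0.16578310315432854
bar 1369 [ 0.5744 -0.0367  0.165 ] 124.68940145127422 ((574.17724609375, -36.328590393066406), (13.00475788116455, 38.9397087097168), 34.35765838623047)
shackle 3378 [-0.08847656 -0.08776659 -0.05840643] 0.0005834456332559383 [-0.02537764  0.02507979]
case [-0.02580589  0.02589075] [-0.02971584 -0.00518723]
((-2.588674545288086, -6.410093307495117), (54.92585754394531, 53.795650482177734), 0.1680106371641159)
```

The bar lies at 124.7° in the world and the lock's front at 171.4°, so the dial stands at about 0.815 rad (46.7°). I'll align the jaws and go down.

Request:
{"fn": "play_rows", "kwargs": {
  "plan": [
    {"rx": 0, "ry": 5, "rz": 0, "tx": 0, "ty": 0, "tz": 0, "grip": -1},
    {"rx": 0, "ry": 0, "rz": 0, "tx": -0.001, "ty": 0.03, "tz": 0.001, "grip": -1},
    {"rx": 0, "ry": 0, "rz": 0, "tx": 0, "ty": 0.03, "tz": 0, "grip": -1},
    {"rx": 0, "ry": 0, "rz": 0, "tx": 0, "ty": 0.033, "tz": 0, "grip": -1},
    {"rx": 0, "ry": 0, "rz": 0, "tx": 0, "ty": 0, "tz": 0, "grip": -1}
  ]
}}

```text
clock: 1.55
position: [0.5712, -0.0367, 0.1344]
eef_rot: [0.676, -0.674, -0.209, 0.214]
force: [-0.8, 0.2, -0.3]
opening: 0.0854
```

Request:
{"fn": "play_rows", "kwargs": {
  "plan": [
    {"rx": 0, "ry": 0, "rz": 0, "tx": 0, "ty": 0, "tz": 0, "grip": 1},
    {"rx": 0, "ry": 0, "rz": 0, "tx": 0, "ty": 0, "tz": 0, "grip": 1},
    {"rx": 0, "ry": 0, "rz": 0, "tx": 0, "ty": 0, "tz": 0, "grip": 1},
    {"rx": 0, "ry": 0, "rz": 0, "tx": 0, "ty": 0, "tz": 0, "grip": 1},
    {"rx": 0, "ry": 0, "rz": 0, "tx": 0, "ty": 0, "tz": 0, "grip": 1}
  ],
  "newtons": 40
}}

```text
clock: 2.05
position: [0.575, -0.0368, 0.1391]
eef_rot: [-0.674, 0.675, 0.213, -0.212]
force: [-5.4, -3.1, 12.9]
opening: 0.0127
```

Request:
{"fn": "play_rows", "kwargs": {
  "plan": [
    {"rx": 0, "ry": 0, "rz": 0, "tx": 0, "ty": 0, "tz": 0, "grip": 1},
    {"rx": 0, "ry": 0, "rz": 0, "tx": 0, "ty": 0, "tz": 0, "grip": 1},
    {"rx": 0, "ry": 0, "rz": 0, "tx": 0, "ty": 0, "tz": 0, "grip": 1},
    {"rx": 0, "ry": 0, "rz": 0, "tx": 0, "ty": 0, "tz": 0, "grip": 1},
    {"rx": 0, "ry": 0, "rz": 0, "tx": 0, "ty": 0, "tz": 0, "grip": 1}
  ]
}}

```text
clock: 2.55
position: [0.575, -0.0369, 0.1392]
eef_rot: [-0.674, 0.675, 0.213, -0.212]
force: [-2.0, -0.6, 5.7]
opening: 0.012
```

```bash
python3 - <<'E'
from h import *
s,T=pose(); print(s['clock'],T.round(4),s['force'],s['moment'],s['opening'])
x=cam('wrist'); save('wrist3.png',x[0])
E
```

```text
2.55 [[ 8.193e-01  9.000e-04 -5.734e-01  5.750e-01]
 [ 5.734e-01 -2.000e-04  8.193e-01 -3.690e-02]
 [ 7.000e-04 -1.000e+00 -7.000e-04  1.392e-01]
 [ 0.000e+00  0.000e+00  0.000e+00  1.000e+00]] [-1.96142177 -0.59126021  5.73994801] [-0.07984581  0.3516818  -0.00431616] 0.011979880653613011
```

View pics/wrist3.png

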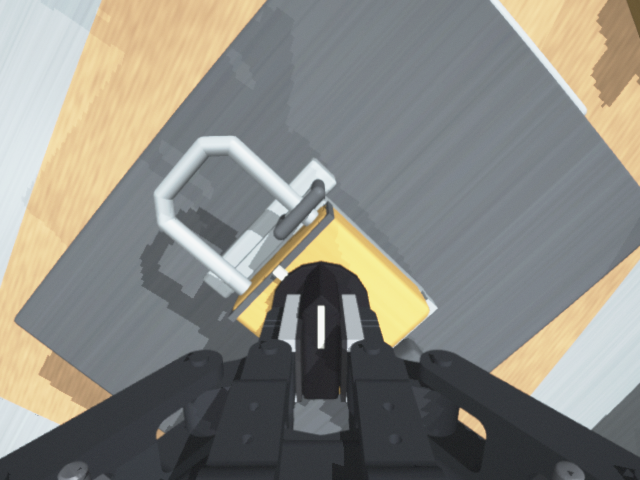

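The bar sits squarely between the pads, with the white line at (321,327) and an opening of 12 mm. Now I'll turn it counter-clockwise.

Request:
{"fn": "play_rows", "kwargs": {
  "plan": [
    {"rx": 0, "ry": -6, "rz": 0, "tx": 0, "ty": 0, "tz": 0, "grip": 1},
    {"rx": 0, "ry": -8, "rz": 0, "tx": 0, "ty": 0, "tz": 0, "grip": 1},
    {"rx": 0, "ry": -8, "rz": 0, "tx": 0, "ty": 0, "tz": 0, "grip": 1},
    {"rx": 0, "ry": -8, "rz": 0, "tx": 0, "ty": 0, "tz": 0, "grip": 1},
    {"rx": 0, "ry": -8, "rz": 0, "tx": 0, "ty": 0, "tz": 0, "grip": 1}
  ]
}}

```text
clock: 3.1
position: [0.5747, -0.0373, 0.1392]
eef_rot: [-0.567, 0.568, 0.422, -0.422]
force: [-2.4, -0.6, 6.4]
opening: 0.0126
```

Request:
{"fn": "play_rows", "kwargs": {
  "plan": [
    {"rx": 0, "ry": -4, "rz": 0, "tx": 0, "ty": 0, "tz": 0, "grip": 1},
    {"rx": 0, "ry": -2, "rz": 0, "tx": 0, "ty": 0, "tz": 0, "grip": 1},
    {"rx": 0, "ry": -1.5, "rz": 0, "tx": 0, "ty": 0, "tz": 0, "grip": 1},
    {"rx": 0, "ry": 0, "rz": 0, "tx": 0, "ty": 0, "tz": 0, "grip": 1},
    {"rx": 0, "ry": 0, "rz": 0, "tx": 0, "ty": 0, "tz": 0, "grip": 1}
  ]
}}

```text
clock: 3.6
position: [0.5746, -0.0374, 0.1391]
eef_rot: [-0.54, 0.54, 0.457, -0.457]
force: [-2.8, -1.0, 7.0]
opening: 0.0121
```

```bash
python3 - <<'E'
from h import *
s,T=pose(); print(s['clock'],T.round(4),s['force'],s['moment'],s['opening'], np.degrees(np.arctan2(T[1,0],T[0,0])))
import pickle
x=cam('wrist'); save('wrist4.png',x[0]); pickle.dump(x,open('wrist4.pkl','wb'))
E
```

```text
3.6 [[ 1.656e-01  2.000e-04 -9.862e-01  5.746e-01]
 [ 9.862e-01 -8.000e-04  1.656e-01 -3.740e-02]
 [-8.000e-04 -1.000e+00 -3.000e-04  1.391e-01]
 [ 0.000e+00  0.000e+00  0.000e+00  1.000e+00]] [-2.79356995 -1.02736931  7.01239222] [-0.19253814  0.6380705   0.04559699] 0.012143553920581503 80.46753345851627
```

View pics/wrist4.png

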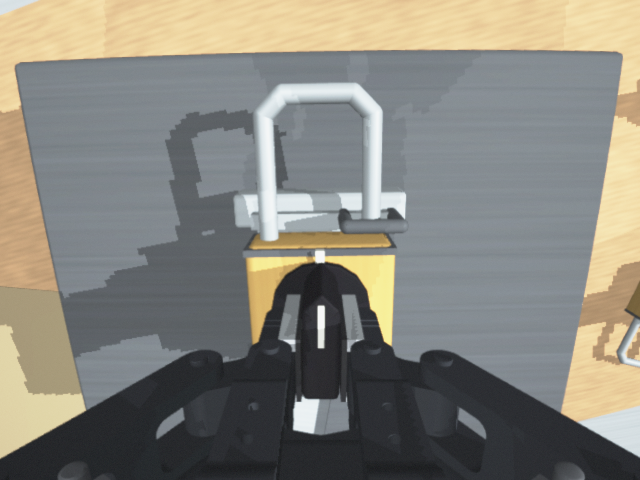

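The pointer line at (320,325) lines up with the rib at (320,256). I'll measure the bow position to see whether the latch clicked.

```bash
cat >> h.py <<'E'
def shk(x,lift=0):
    p,d,K,D,E=x;P=cloud(d,K,D,E);hsv=cv2.cvtColor(p,cv2.COLOR_RGB2HSV)
    s=(P[...,2]>.105+lift)&(P[...,2]<.123+lift)&(hsv[...,1]<60)&(p.min(2)>110); s[300:]=0
    X=P[s]; X=X[np.linalg.norm(X[:,:2]-[.575,-.037],axis=1)<.15]
    a=np.radians(-8.6);ex=np.array([np.cos(a),np.sin(a)]);ey=np.array([-ex[1],ex[0]])
    Y=(X[:,:2]-[.581,-.038]); lx=Y@ex; ly=Y@ey; return len(X),np.percentile(lx,[.5,2,50]),ly[lx<np.percentile(lx,10)].mean()
E
python3 - <<'E'
from h import *
import pickle
print(shk(pickle.load(open('wrist2.pkl','rb'))),shk(pickle.load(open('wrist4.pkl','rb'))))
E
```

```text
(3378, array([-0.08847656, -0.08776659, -0.05840643]), np.float64(0.0005099425944279769)) (8234, array([-0.0942524 , -0.09358995, -0.06684479]), np.float64(-0.0004241505068528368))
```

The bow moved out about 6 mm, so the latch clicked. I'll release, rise and turn the jaws to lie along the lock's x.

Request:
{"fn": "play_rows", "kwargs": {
  "plan": [
    {"rx": 0, "ry": 0, "rz": 0, "tx": 0, "ty": 0, "tz": 0, "grip": 0.1},
    {"rx": 0, "ry": 0, "rz": 0, "tx": 0, "ty": 0, "tz": 0, "grip": 0.1},
    {"rx": 0, "ry": 0, "rz": 0, "tx": 0, "ty": 0, "tz": 0, "grip": 0.1},
    {"rx": 0, "ry": 0, "rz": 0, "tx": 0, "ty": -0.02, "tz": 0, "grip": 0.1},
    {"rx": 0, "ry": 0, "rz": 0, "tx": 0, "ty": -0.03, "tz": 0, "grip": 0.1}
  ]
}}

```text
clock: 4.15
position: [0.5731, -0.0367, 0.1871]
eef_rot: [0.541, -0.539, -0.456, 0.458]
force: [0.1, -0.2, -0.1]
opening: 0.0381
```

Request:
{"fn": "play_rows", "kwargs": {
  "plan": [
    {"rx": 0, "ry": 0, "rz": 0, "tx": 0, "ty": -0.03, "tz": 0.03, "grip": 0.1},
    {"rx": 0, "ry": 0, "rz": 0, "tx": 0, "ty": 0, "tz": 0.05, "grip": 0.1},
    {"rx": 0, "ry": 8, "rz": 0, "tx": 0, "ty": 0, "tz": 0, "grip": 0.1},
    {"rx": 0, "ry": 8, "rz": 0, "tx": 0, "ty": 0, "tz": 0, "grip": 0.1},
    {"rx": 0, "ry": 8, "rz": 0, "tx": 0, "ty": 0, "tz": 0, "grip": 0.1}
  ]
}}

```text
clock: 4.65
position: [0.4954, -0.0235, 0.2184]
eef_rot: [-0.624, 0.624, 0.333, -0.333]
force: [0.3, 0.0, 0.2]
opening: 0.0389
```

Request:
{"fn": "play_rows", "kwargs": {
  "plan": [
    {"rx": 0, "ry": 8, "rz": 0, "tx": 0, "ty": 0, "tz": 0, "grip": 0.1},
    {"rx": 0, "ry": 8, "rz": 0, "tx": 0, "ty": 0, "tz": 0, "grip": 0.1},
    {"rx": 0, "ry": 8, "rz": 0, "tx": 0, "ty": 0, "tz": 0, "grip": 0.1},
    {"rx": 0, "ry": 8, "rz": 0, "tx": 0, "ty": 0, "tz": 0, "grip": 0.1},
    {"rx": 0, "ry": 8, "rz": 0, "tx": 0, "ty": 0, "tz": 0, "grip": 0.1}
  ]
}}

```text
clock: 5.15
position: [0.4956, -0.0234, 0.2182]
eef_rot: [0.7, -0.7, -0.099, 0.1]
force: [-0.2, -0.0, 0.1]
opening: 0.0386
```

Request:
{"fn": "play_rows", "kwargs": {
  "plan": [
    {"rx": 0, "ry": 8, "rz": 0, "tx": 0, "ty": 0, "tz": 0, "grip": 0.1},
    {"rx": 0, "ry": 8, "rz": 0, "tx": 0, "ty": 0, "tz": 0, "grip": 0.1},
    {"rx": 0, "ry": 8, "rz": 0, "tx": 0, "ty": 0, "tz": 0, "grip": 0.1},
    {"rx": 0, "ry": 1, "rz": 0, "tx": 0, "ty": 0, "tz": 0, "grip": 0.1},
    {"rx": 0, "ry": 0, "rz": 0, "tx": 0, "ty": 0, "tz": 0, "grip": 0.1}
  ]
}}

```text
clock: 5.65
position: [0.4957, -0.0234, 0.2182]
eef_rot: [-0.705, 0.705, -0.051, 0.051]
force: [-0.3, -0.3, 0.2]
opening: 0.0386
```

```bash
python3 - <<'E'
from h import *
import pickle
x=cam('wrist'); save('wrist5.png',x[0]); pickle.dump(x,open('wrist5.pkl','wb'))
s,T=pose(); print(s['clock'],T.round(4),s['force'],s['opening'], np.degrees(np.arctan2(T[1,0],T[0,0])))
print(shk(x)); t=T[:3,:3].T@(np.array([.4918,-.0245,.095])-T[:3,3]); print(t.round(4))
E
```

```text
5.7 [[ 9.895e-01 -1.000e-04  1.445e-01  4.957e-01]
 [-1.445e-01 -0.000e+00  9.895e-01 -2.350e-02]
 [-1.000e-04 -1.000e+00 -0.000e+00  2.182e-01]
 [ 0.000e+00  0.000e+00  0.000e+00  1.000e+00]] [ 0.13934177 -0.00339289  1.19128549] 0.038294003635872084 -8.309730528525973
(3449, array([-0.09482522, -0.09412611, -0.06361079]), np.float64(0.0008907303171848748))
[-0.0037  0.1232 -0.0016]
```

View pics/wrist5.png

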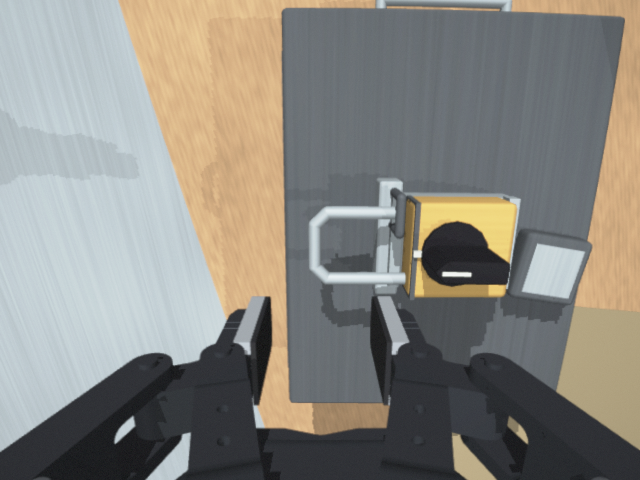

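The bow's outer edge is now 94.8 mm in front of the lock centre, against 88.5 mm before. It is at about (316,247) in the picture. Next I'll go down with one finger inside the U.

Request:
{"fn": "play_rows", "kwargs": {
  "plan": [
    {"rx": 0, "ry": 0, "rz": 0, "tx": -0.0042, "ty": 0.02, "tz": -0.0015, "grip": 0.1},
    {"rx": 0, "ry": 0, "rz": 0, "tx": 0, "ty": 0.03, "tz": 0, "grip": 0.1},
    {"rx": 0, "ry": 0, "rz": 0, "tx": 0, "ty": 0.03, "tz": 0, "grip": 0.1},
    {"rx": 0, "ry": 0, "rz": 0, "tx": 0, "ty": 0.01, "tz": 0, "grip": 0.1},
    {"rx": 0, "ry": 0, "rz": 0, "tx": 0, "ty": 0, "tz": 0, "grip": 0.1}
  ]
}}

```text
clock: 6.2
position: [0.4903, -0.0244, 0.1273]
eef_rot: [-0.705, 0.705, -0.053, 0.051]
force: [-0.7, -0.1, -0.6]
opening: 0.0386
```

```bash
python3 - <<'E'
from h import *
x=cam('wrist'); save('wrist6.png',x[0])
x=cam('side'); save('side6.png',cv2.resize(x[0][160:320,240:480],None,fx=3,fy=3))
s,T=pose(); print(s['clock'],T[:3,3].round(4),s['force'],s['opening'])
E
```

```text
6.3 [ 0.4921 -0.0244  0.1292] [ 0.63385932 -0.07311581  0.00527697] 0.03824911587595821
```

View pics/wrist6.png

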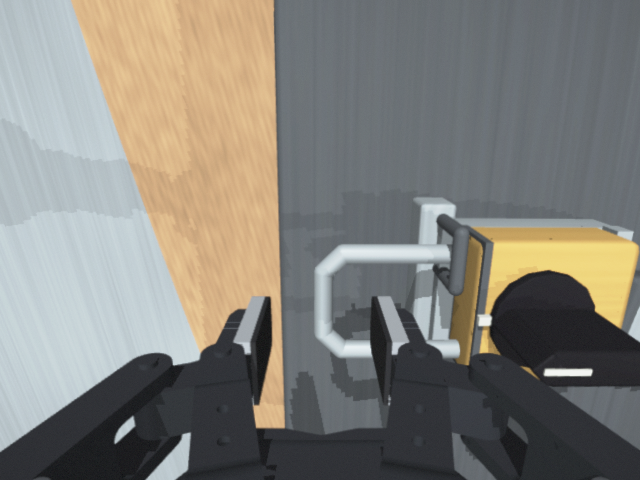

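View pics/side6.png

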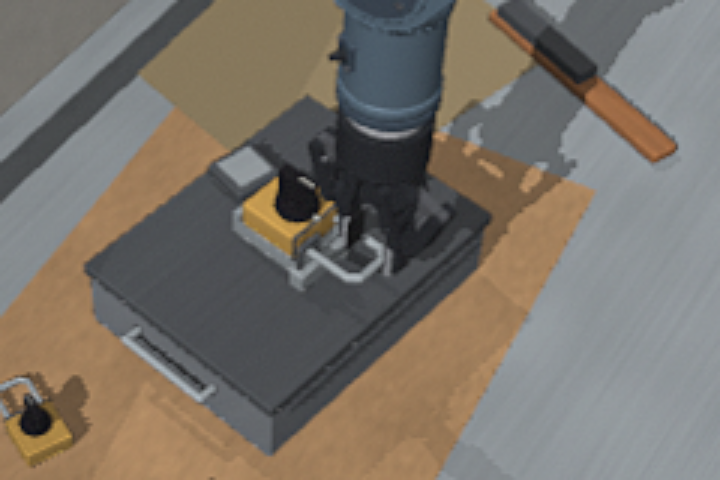

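The jaws straddle the bow, which is at (322,300) in the wrist view. I'll go down the rest and close gently.

Request:
{"fn": "play_rows", "kwargs": {
  "plan": [
    {"rx": 0, "ry": 0, "rz": 0, "tx": 0, "ty": 0.017, "tz": 0, "grip": 0.1},
    {"rx": 0, "ry": 0, "rz": 0, "tx": 0, "ty": 0.017, "tz": 0, "grip": 0.1},
    {"rx": 0, "ry": 0, "rz": 0, "tx": 0, "ty": 0, "tz": 0, "grip": 0.1},
    {"rx": 0, "ry": 0, "rz": 0, "tx": 0, "ty": 0, "tz": 0, "grip": 0.1}
  ]
}}

```text
clock: 6.7
position: [0.4921, -0.0244, 0.0955]
eef_rot: [0.705, -0.705, 0.052, -0.053]
force: [0.8, -0.1, 0.3]
opening: 0.0383
```

Request:
{"fn": "play_rows", "kwargs": {
  "plan": [
    {"rx": 0, "ry": 0, "rz": 0, "tx": 0, "ty": 0, "tz": 0, "grip": 1},
    {"rx": 0, "ry": 0, "rz": 0, "tx": 0, "ty": 0, "tz": 0, "grip": 1},
    {"rx": 0, "ry": 0, "rz": 0, "tx": 0, "ty": 0, "tz": 0, "grip": 1},
    {"rx": 0, "ry": 0, "rz": 0, "tx": 0, "ty": 0, "tz": 0, "grip": 1},
    {"rx": 0, "ry": 0, "rz": 0, "tx": 0, "ty": 0, "tz": 0, "grip": 1}
  ],
  "newtons": 30
}}

```text
clock: 7.2
position: [0.4917, -0.0244, 0.0946]
eef_rot: [0.705, -0.705, 0.052, -0.053]
force: [0.1, 0.2, 2.9]
opening: 0.0067
```

The bow is gripped. I'll pull along the lock's -x.

Request:
{"fn": "play_rows", "kwargs": {
  "plan": [
    {"rx": 0, "ry": 0, "rz": 0, "tx": -0.003, "ty": 0, "tz": 0, "grip": 1},
    {"rx": 0, "ry": 0, "rz": 0, "tx": -0.004, "ty": 0, "tz": 0, "grip": 1},
    {"rx": 0, "ry": 0, "rz": 0, "tx": -0.004, "ty": 0, "tz": 0, "grip": 1},
    {"rx": 0, "ry": 0, "rz": 0, "tx": -0.003, "ty": 0, "tz": 0, "grip": 1},
    {"rx": 0, "ry": 0, "rz": 0, "tx": 0, "ty": 0, "tz": 0, "grip": 1}
  ]
}}

```text
clock: 7.7
position: [0.4767, -0.0222, 0.0942]
eef_rot: [-0.705, 0.705, -0.053, 0.052]
force: [-0.4, 0.0, 1.7]
opening: 0.0066
```

Request:
{"fn": "play_rows", "kwargs": {
  "plan": [
    {"rx": 0, "ry": 0, "rz": 0, "tx": -0.001, "ty": 0, "tz": 0, "grip": 1},
    {"rx": 0, "ry": 0, "rz": 0, "tx": -0.001, "ty": 0, "tz": 0, "grip": 1},
    {"rx": 0, "ry": 0, "rz": 0, "tx": 0, "ty": 0, "tz": 0, "grip": 1}
  ]
}}

```text
clock: 8.0
position: [0.476, -0.0221, 0.0944]
eef_rot: [0.705, -0.705, 0.052, -0.053]
force: [1.9, -0.2, 1.4]
opening: 0.0062
```

```bash
python3 - <<'E'
from h import *
s,T=pose(); print(s['clock'],T[:3,3].round(4),s['force'],s['opening'])
x=cam('wrist'); save('wrist7.png',x[0]); 
E
```

```text
8.0 [ 0.476  -0.0221  0.0944] [ 1.92156529 -0.16162713  1.44779587] 0.006245640259746395
```

View pics/wrist7.png

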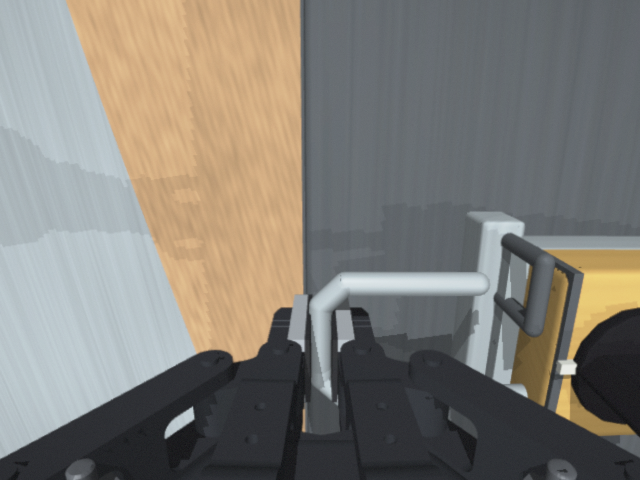

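The left leg's end at (480,283) is clear of the staple. I'll pull a little further to make sure it reaches the stop.

Request:
{"fn": "play_rows", "kwargs": {
  "plan": [
    {"rx": 0, "ry": 0, "rz": 0, "tx": -0.001, "ty": 0, "tz": 0, "grip": 1},
    {"rx": 0, "ry": 0, "rz": 0, "tx": -0.001, "ty": 0, "tz": 0, "grip": 1},
    {"rx": 0, "ry": 0, "rz": 0, "tx": 0, "ty": 0, "tz": 0, "grip": 1}
  ]
}}

```text
clock: 8.35
position: [0.4744, -0.0218, 0.0946]
eef_rot: [0.705, -0.705, 0.052, -0.053]
force: [5.4, -1.2, 1.0]
opening: 0.0068
```

Request:
{"fn": "play_rows", "kwargs": {
  "plan": [
    {"rx": 0, "ry": 0, "rz": 0, "tx": -0.001, "ty": 0, "tz": 0, "grip": 1},
    {"rx": 0, "ry": 0, "rz": 0, "tx": -0.0015, "ty": 0, "tz": 0, "grip": 1},
    {"rx": 0, "ry": 0, "rz": 0, "tx": 0, "ty": 0, "tz": 0, "grip": 1}
  ]
}}

```text
clock: 8.65
position: [0.4746, -0.0217, 0.0953]
eef_rot: [0.705, -0.705, 0.05, -0.055]
force: [9.4, -1.6, -0.5]
opening: 0.0066
```

The force rises with no further motion, so the shackle is at its stop. I'll release, rise and return over the dial.

Request:
{"fn": "play_rows", "kwargs": {
  "plan": [
    {"rx": 0, "ry": 0, "rz": 0, "tx": 0.002, "ty": 0, "tz": 0, "grip": 0.1},
    {"rx": 0, "ry": 0, "rz": 0, "tx": 0, "ty": 0, "tz": 0, "grip": 0.1},
    {"rx": 0, "ry": 0, "rz": 0, "tx": 0, "ty": 0, "tz": 0, "grip": 0.1},
    {"rx": 0, "ry": 0, "rz": 0, "tx": 0, "ty": -0.02, "tz": 0, "grip": 0.1},
    {"rx": 0, "ry": 0, "rz": 0, "tx": 0, "ty": -0.03, "tz": 0, "grip": 0.1}
  ]
}}

```text
clock: 9.15
position: [0.4704, -0.0216, 0.1431]
eef_rot: [-0.705, 0.705, -0.054, 0.05]
force: [1.0, -0.2, -0.2]
opening: 0.0387
```

Request:
{"fn": "play_rows", "kwargs": {
  "plan": [
    {"rx": 0, "ry": 0, "rz": 0, "tx": 0, "ty": -0.04, "tz": 0, "grip": 0},
    {"rx": 0, "ry": 0, "rz": 0, "tx": 0, "ty": -0.04, "tz": 0, "grip": 0},
    {"rx": 0, "ry": -8, "rz": 0, "tx": 0, "ty": 0, "tz": 0, "grip": 0},
    {"rx": 0, "ry": -8, "rz": 0, "tx": 0, "ty": 0, "tz": 0, "grip": 0},
    {"rx": 0, "ry": -8, "rz": 0, "tx": 0, "ty": 0, "tz": 0, "grip": 0}
  ]
}}

```text
clock: 9.65
position: [0.472, -0.0216, 0.2241]
eef_rot: [0.7, -0.7, -0.097, 0.098]
force: [0.6, -0.2, -0.9]
opening: 0.0429
```

Request:
{"fn": "play_rows", "kwargs": {
  "plan": [
    {"rx": 0, "ry": -8, "rz": 0, "tx": 0, "ty": 0, "tz": 0, "grip": 0},
    {"rx": 0, "ry": -8, "rz": 0, "tx": 0, "ty": 0, "tz": 0, "grip": 0},
    {"rx": 0, "ry": -8, "rz": 0, "tx": 0, "ty": 0, "tz": 0, "grip": 0},
    {"rx": 0, "ry": -8, "rz": 0, "tx": 0, "ty": 0, "tz": 0, "grip": 0},
    {"rx": 0, "ry": -8, "rz": 0, "tx": 0, "ty": 0, "tz": 0, "grip": 0}
  ]
}}

```text
clock: 10.15
position: [0.4718, -0.0217, 0.2237]
eef_rot: [0.625, -0.624, -0.33, 0.332]
force: [0.1, 0.4, -0.6]
opening: 0.0426
```

Request:
{"fn": "play_rows", "kwargs": {
  "plan": [
    {"rx": 0, "ry": -8, "rz": 0, "tx": 0, "ty": 0, "tz": 0, "grip": 0},
    {"rx": 0, "ry": -8, "rz": 0, "tx": 0, "ty": 0, "tz": 0, "grip": 0},
    {"rx": 0, "ry": -8, "rz": 0, "tx": 0, "ty": 0, "tz": 0, "grip": 0},
    {"rx": 0, "ry": -2, "rz": 0, "tx": 0, "ty": 0, "tz": -0.045, "grip": 0},
    {"rx": 0, "ry": 0, "rz": 0, "tx": 0, "ty": 0, "tz": -0.045, "grip": 0}
  ]
}}

```text
clock: 10.65
position: [0.5611, -0.037, 0.2238]
eef_rot: [0.536, -0.535, -0.461, 0.463]
force: [1.7, 0.8, 0.9]
opening: 0.0429
```

Request:
{"fn": "play_rows", "kwargs": {
  "plan": [
    {"rx": 0, "ry": 0, "rz": 0, "tx": 0, "ty": 0, "tz": 0, "grip": 0},
    {"rx": 0, "ry": 0, "rz": 0, "tx": 0, "ty": 0, "tz": 0, "grip": 0}
  ]
}}

```text
clock: 10.85
position: [0.561, -0.0364, 0.2231]
eef_rot: [0.537, -0.535, -0.461, 0.462]
force: [-0.2, 0.1, -0.2]
opening: 0.0428
```

```bash
python3 - <<'E'
from h import *
import pickle
x=cam('wrist'); save('wrist8.png',x[0]); pickle.dump(x,open('wrist8.pkl','wb'))
s,T=pose(); print(s['clock'],T[:3,3].round(4),s['force'],s['opening'], np.degrees(np.arctan2(T[1,0],T[0,0])))
print(shk(x))
p,d,K,D,E=x;P=cloud(d,K,D,E)
b=(p.max(2)<75)&(P[...,2]>.161)&(P[...,2]<.170); b[330:]=0
X=P[b];X=X[np.linalg.norm(X[:,:2]-[.575,-.037],axis=1)<.03]
print('bar',len(X),cv2.minAreaRect((X[:,:2]*1000).astype(np.float32)))
E
```

```text
10.9 [ 0.5604 -0.0362  0.2234] [-1.07390138 -0.54489341  0.41738215] 0.043193626016798964 81.52069287113369
(4242, array([-0.11127461, -0.11061791, -0.07890286]), np.float64(-0.0007787075796168629))
bar 1245 ((571.4691162109375, -37.022098541259766), (12.556001663208008, 38.89319610595703), 81.26129150390625)
```

View pics/wrist8.png

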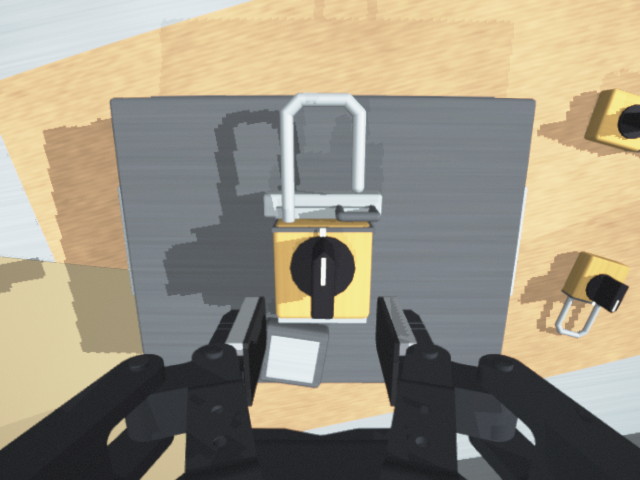

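The view shows the left leg's end at (359,187), clear of the staple at (358,213), and the pointer on the rib. I'll check the opening from the rib-to-bow distance.

```bash
python3 - <<'E'
from h import *
import pickle
a=np.radians(-8.6);ex=np.array([np.cos(a),np.sin(a)])
for n,lo,hi in [('wrist2',(285,208),(305,228)),('wrist5',(408,245),(426,264)),('wrist8',(314,222),(332,243))]:
    x=pickle.load(open(n+'.pkl','rb'));p,d,K,D,E=x;P=cloud(d,K,D,E)
    m=((p.min(2)>170)&(p.max(2).astype(int)-p.min(2)<45)); mm=np.zeros_like(m); mm[lo[1]:hi[1],lo[0]:hi[0]]=m[lo[1]:hi[1],lo[0]:hi[0]]
    mm&=(P[...,2]>.125)
    X=P[mm]; l=(X[:,:2]-[.581,-.038])@ex; print(n,mm.sum(),l.mean().round(4),shk(x)[1][0].round(4),'gap',(l.mean()-shk(x)[1][0]).round(4), X[:,2].mean())
s,T=pose(); print((T[:3,:3].T@(np.array([.5735,-.0369,.138])-T[:3,3])).round(4))
E
```

```text
wrist2 50 -0.0285 -0.0885 gap 0.06 0.1309341246846809
wrist5 53 -0.0283 -0.0948 gap 0.0665 0.13074488967371012
wrist8 52 -0.0305 -0.1113 gap 0.0808 0.13084916096438295
[ 0.0013  0.0853 -0.0133]
```

The rib-to-bow gap grew by 20.8 mm from shut and 14.3 mm from sprung. That is about 21 to 22 mm of travel, so it is at the stop. The lock slid 2 mm forward in its play. Now I'll grip the bar.

Request:
{"fn": "play_rows", "kwargs": {
  "plan": [
    {"rx": 0, "ry": 0, "rz": 0, "tx": 0.001, "ty": 0.025, "tz": -0.0122, "grip": 0},
    {"rx": 0, "ry": 0, "rz": 0, "tx": 0, "ty": 0.03, "tz": 0, "grip": 0},
    {"rx": 0, "ry": 0, "rz": 0, "tx": 0, "ty": 0.03, "tz": 0, "grip": 0},
    {"rx": 0, "ry": 0, "rz": 0, "tx": 0, "ty": 0, "tz": 0, "grip": 0},
    {"rx": 0, "ry": 0, "rz": 0, "tx": 0, "ty": 0, "tz": 0, "grip": 0}
  ]
}}

```text
clock: 11.4
position: [0.573, -0.0371, 0.1398]
eef_rot: [0.536, -0.535, -0.461, 0.462]
force: [0.5, 0.2, 1.5]
opening: 0.0426
```

Request:
{"fn": "play_rows", "kwargs": {
  "plan": [
    {"rx": 0, "ry": 0, "rz": 0, "tx": 0, "ty": 0, "tz": 0, "grip": 1},
    {"rx": 0, "ry": 0, "rz": 0, "tx": 0, "ty": 0, "tz": 0, "grip": 1},
    {"rx": 0, "ry": 0, "rz": 0, "tx": 0, "ty": 0, "tz": 0, "grip": 1},
    {"rx": 0, "ry": 0, "rz": 0, "tx": 0, "ty": 0, "tz": 0, "grip": 1},
    {"rx": 0, "ry": 0, "rz": 0, "tx": 0, "ty": 0, "tz": 0, "grip": 1}
  ],
  "newtons": 80
}}

```text
clock: 11.9
position: [0.575, -0.0374, 0.1412]
eef_rot: [-0.535, 0.536, 0.462, -0.461]
force: [-1.2, 0.0, 6.4]
opening: 0.0118
```

```bash
python3 - <<'E'
from h import *
s,T=pose(); print(s['clock'],T[:3,3].round(4),s['force'],s['moment'],s['opening'], np.degrees(np.arctan2(T[1,0],T[0,0])))
x=cam('wrist'); save('wrist9.png',x[0])
E
```

```text
11.9 [ 0.575  -0.0374  0.1412] [-1.15891257e+00  8.49756332e-04  6.36235863e+00] [ 0.00386587  0.38953269 -0.01966892] 0.01176144242581171 81.49553141036577
```

View pics/wrist9.png

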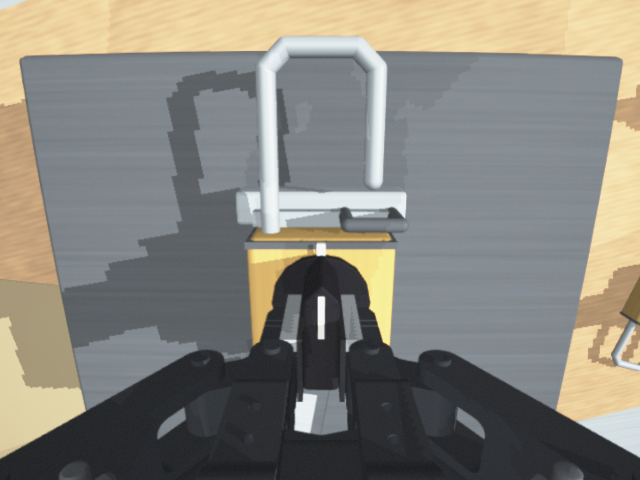

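The bar is gripped at 11.8 mm opening. I'll lift straight up.

Request:
{"fn": "play_rows", "kwargs": {
  "plan": [
    {"rx": 0, "ry": 0, "rz": 0, "tx": 0, "ty": -0.004, "tz": 0, "grip": 1},
    {"rx": 0, "ry": 0, "rz": 0, "tx": 0, "ty": -0.008, "tz": 0, "grip": 1},
    {"rx": 0, "ry": 0, "rz": 0, "tx": 0, "ty": -0.01, "tz": 0, "grip": 1},
    {"rx": 0, "ry": 0, "rz": 0, "tx": 0, "ty": -0.01, "tz": 0, "grip": 1},
    {"rx": 0, "ry": 0, "rz": 0, "tx": 0, "ty": 0, "tz": 0, "grip": 1}
  ]
}}

```text
clock: 12.45
position: [0.5749, -0.0372, 0.1731]
eef_rot: [-0.535, 0.536, 0.462, -0.461]
force: [-0.5, -0.3, -5.1]
opening: 0.0117
```

```bash
python3 - <<'E'
from h import *
s,T=pose(); print(s['clock'],T[:3,3].round(4),s['force'],s['moment'],s['opening'])
x=cam('side'); save('side10.png',cv2.resize(x[0][140:320,240:480],None,fx=3,fy=3))
E
```

```text
12.45 [ 0.5749 -0.0372  0.1731] [-0.49297446 -0.34369752 -5.07854155] [-0.03074378 -0.08495901 -0.01697566] 0.011740634073917334
```

View pics/side10.png

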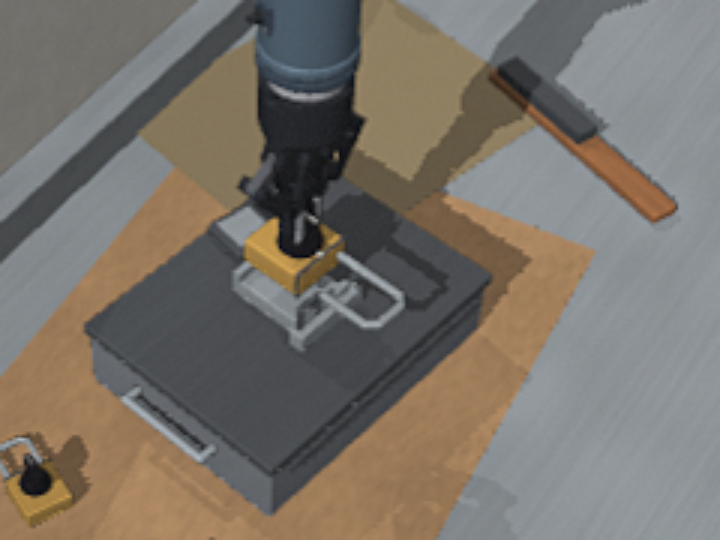

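The lock is off the hasp with its load on the gripper (-5 N), and it passed the staple without catching. I'll raise it further.

Request:
{"fn": "play_rows", "kwargs": {
  "plan": [
    {"rx": 0, "ry": 0, "rz": 0, "tx": 0, "ty": -0.02, "tz": 0, "grip": 1},
    {"rx": 0, "ry": 0, "rz": 0, "tx": 0, "ty": -0.025, "tz": 0, "grip": 1},
    {"rx": 0, "ry": 0, "rz": 0, "tx": 0, "ty": -0.025, "tz": 0, "grip": 1},
    {"rx": 0, "ry": 0, "rz": 0, "tx": 0, "ty": -0.025, "tz": 0, "grip": 1},
    {"rx": 0, "ry": 0, "rz": 0, "tx": 0, "ty": -0.015, "tz": 0, "grip": 1}
  ]
}}

```text
clock: 13.0
position: [0.5742, -0.0373, 0.2829]
eef_rot: [-0.535, 0.536, 0.462, -0.461]
force: [0.1, 0.6, -4.0]
opening: 0.0114
```

Request:
{"fn": "play_rows", "kwargs": {
  "plan": [
    {"rx": 0, "ry": 0, "rz": 0, "tx": 0, "ty": -0.01, "tz": 0, "grip": 1},
    {"rx": 0, "ry": 0, "rz": 0, "tx": 0, "ty": 0, "tz": 0, "grip": 1},
    {"rx": 0, "ry": 0, "rz": 0, "tx": 0, "ty": 0, "tz": 0, "grip": 1},
    {"rx": 0, "ry": 0, "rz": 0, "tx": 0, "ty": 0, "tz": 0, "grip": 1},
    {"rx": 0, "ry": 0, "rz": 0, "tx": 0, "ty": 0, "tz": 0, "grip": 1}
  ]
}}

```text
clock: 13.5
position: [0.5735, -0.0374, 0.2902]
eef_rot: [0.536, -0.535, -0.461, 0.462]
force: [-0.7, -0.1, -5.0]
opening: 0.0115
```

```bash
python3 - <<'E'
from h import *
import pickle
s,T=pose(); print(s['clock'],T.round(4),s['force'],s['moment'],s['opening'])
x=cam('wrist'); save('wrist11.png',x[0]); pickle.dump(x,open('wrist11.pkl','wb'))
y=cam('side'); save('side11.png',y[0])
z=cam('scene'); save('scene11.png',z[0]); pickle.dump((y,z),open('ss11.pkl','wb'))
h=T[2,3]-.1412; print('lift',h,shk(x,h))
for nm,c in [('w',x),('side',y),('scene',z)]:
    p,d,K,D,E=c;P=cloud(d,K,D,E);hsv=cv2.cvtColor(p,cv2.COLOR_RGB2HSV)
    m=(cv2.inRange(hsv,(18,130,110),(32,255,255))>0)&(abs(P[...,2]-.128-h)<.006)
    X=P[m]
    if len(X)<20: continue
    A=np.c_[X[:,:2]-X[:,:2].mean(0),np.ones(len(X))]; k=np.linalg.lstsq(A,X[:,2],rcond=None)[0]
    print(nm,len(X),'top z',k[2],'tilt deg',np.degrees(k[:2]))
E
```

```text
13.5 [[ 1.477e-01 -1.800e-03 -9.890e-01  5.735e-01]
 [ 9.890e-01  1.000e-04  1.477e-01 -3.740e-02]
 [-2.000e-04 -1.000e+00  1.800e-03  2.902e-01]
 [ 0.000e+00  0.000e+00  0.000e+00  1.000e+00]] [-0.70888579 -0.09033595 -5.02268488] [ 0.05470752 -0.06696559  0.04710936] 0.011495743113555418
lift 0.14903878449770208 (8004, array([-0.11297034, -0.11219683, -0.08792669]), np.float64(-0.0005212397308400974))
w 879 top z 0.27673870441195236 tilt deg [ 0.14992294 -2.84952657]
side 206 top z 0.27605380819719083 tilt deg [ 0.62549123 -1.89739568]
scene 351 top z 0.2769019306227648 tilt deg [-0.13971015  0.64408706]
```

View pics/wrist11.png

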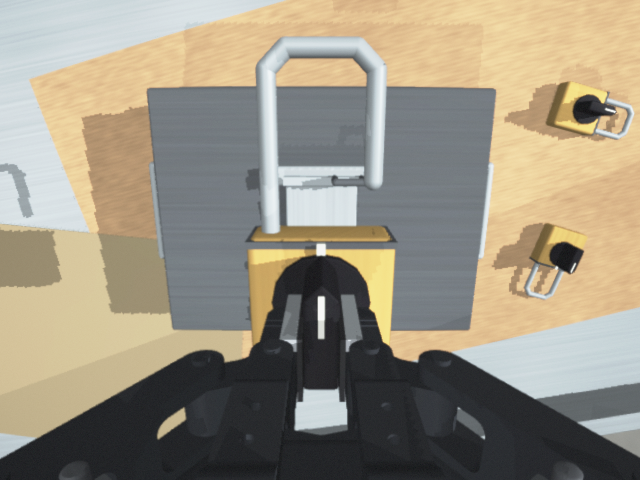

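View pics/side11.png

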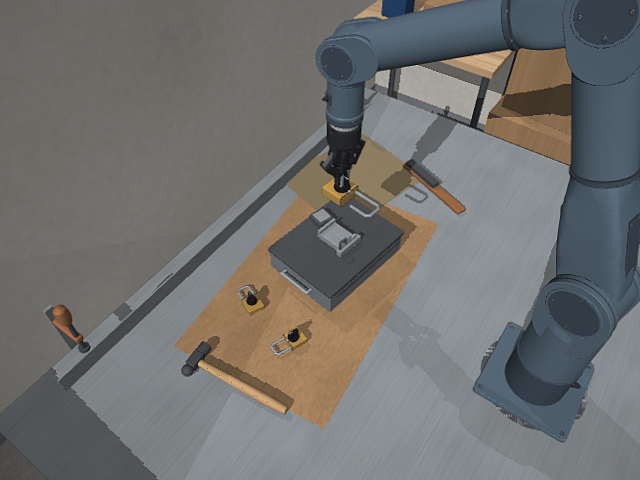

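View pics/scene11.png

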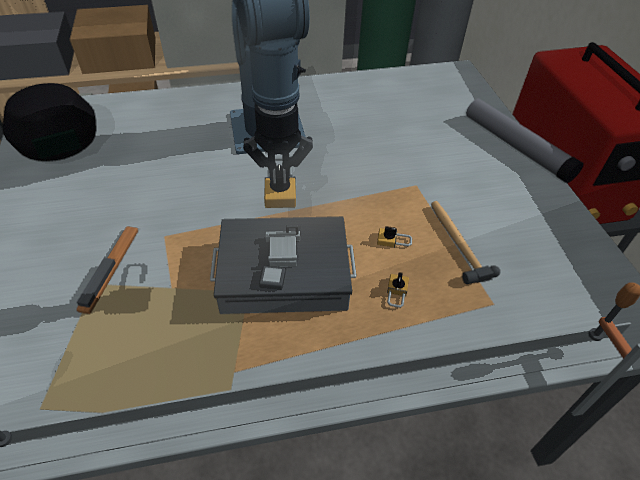

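The lock is held about 149 mm up with its shackle open. In the wrist view the bow at (321,47) and the rib at (321,249) are where they were while it was seated, so it hasn't tilted. The magnet, hammer and brush are unmoved. I'll hand in.

```bash
python3 - <<'E'
from workcell import r
print(r.sign_off())
E
```

```text
the job is handed in; nothing more can be done
None
```

The padlock is off the hasp and held up in the gripper with its shackle open. I handed the job in at about 13.7 s on the robot's clock.

I turned the dial about 46° counter-clockwise to the rib. The shackle sprang out about 6 mm. I then gripped the bow and pulled until the force rose to 9 N with no further movement, let go, took the dial's bar at 80 N and lifted straight up.

**Last checks:**
- **Height:** the lock is about 149 mm above the saddle, and the bar is still firmly held (opening 11.5 mm, load about 5 N).
- **Shackle:** the rib-to-bow distance had grown 20.8 mm from shut and 14.3 mm from sprung. Allowing for the 0–2 mm it may already have been out, that fits the 22 mm stop to within about 1 mm of measuring error.
- **Level:** the three cameras disagreed on tilt, from -2.8° to +0.6°. I put this down to depth noise on small patches, because the wrist picture looks the same as when the lock was seated.
- **Left alone:** the hammer, wire brush and magnet look unmoved in the last pictures.

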